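# Re-pin the anvil slide at the camera's end

## Robot

A 7-joint arm with a two-finger parallel gripper is mounted at the origin on a cart in front of the work surface, level with it; the furniture and walls round the work are solid. World frame = base frame: x ahead of the robot, y to its left, z up, the work surface at z = 0. Lengths are in m, angles in rad, forces in N, time in s.
With the tool pointing down it reaches from about 0.4 to 0.9 m from the base axis. Payload 5.5 kg.
Tool frame: the origin (TCP) lies at the very end of the fingers, on their centre line; the grasp point (between the pads) lies 19 mm behind it; z points along the fingers, y is the line along which they close (so a half turn about z gives the same grasp; the last joint's range is limited). The gripper opens to 92 mm and grips with 3 to 60 N. Pads are 19 mm wide; open, the fingers measure 130 mm over their backs; the gripper's body (75 mm by 190 mm) begins 47 mm behind the grasp point.
Start: joints at [-0.867, 0.501, -0.427, 1.55, 0.221, 1.138, -0.21], TCP at [0.277, 0.588, 0.227] pointing down, gripper open.
Joint ranges: [-2.88, 2.88], [-0.31, 2.03], [-1.54, 1.56], [0.2, 2.42], [-1.41, 4.55], [0.19, 2.02], [-2.57, 2.57]. Speed limits (rad/s): [2.57, 2.57, 3.14, 3.14, 3.14, 3.14, 3.14].

## Interface

Orientations are given as a 3x3 rotation matrix whose columns are the frame's x, y, z axes.
In Python, from cell import move_ptp, movel, set_joints, open_jaws, gripper_close, wait, inverse_kinematics, capture, Unreachable, close_job, current_time_s, current_joint_positions, current_dq, current_effort, current_position, current_tool_rot, current_wrist_force, current_moment, current_finger_gap, current_grip_force gives the robot as it stands. Calls block until the motion is done:
- move_ptp(position, orientation): joint-space move of the TCP to a pose.
- movel(position, orientation=None, velocity=0.15): straight line of the TCP; orientation=None keeps the orientation; velocity is the mean speed in m/s.
- set_joints(angles): joint-space move.
- open_jaws() and gripper_close(): open the fingers fully, or close them until they stop; the grip force is fixed at half the most.
- wait(seconds).
- inverse_kinematics(position, orientation): joint angles nearest the present ones, or None.
- capture(name): name is "side" or "top"; returns a dict with "frame" (420x560x3 uint8, blue, green, red), "fx", "fy", "cx", "cy" (pixels), "eye" and "orientation" of the camera in the world. Camera axes: x right, y down, z forward; pixel columns grow to the right and rows downward; lengths in m; the calibration is good to about 2 mm. A picture is of the moment at which its call begins. There is no depth.
A pose or a line that the arm cannot do raises Unreachable and nothing moves.
- close_job(): hands the job in; it is judged then, once.
Readings, each from a call of its own:
- current_time_s(): time.
- current_joint_positions(): joint angles.
- current_dq(): joint speeds.
- current_effort(): joint torques, N m.
- current_position(): TCP position.
- current_tool_rot(): TCP orientation.
- current_wrist_force(): force on the tool from outside, world axes, zero at the start.
- current_moment(): the same for the moment, N m.
- current_finger_gap(): finger opening in m.
- current_grip_force(): force on a finger pad.
Only numpy, scipy, OpenCV 4.12 (cv2) and the standard library are available. Lean on these libraries where they do the work, as an engineer would, in place of code of your own. Each camera call takes 0.05 s, during which the arm holds its last target. There are 200 camera calls.

## Task

Pull the T-handled ball-lock pin out of the anvil slide's middle station, move the slide to the station at the end of the rail where the film camera lies (not the flask's end), and push the pin through the lined-up holes until its balls click in and its shoulder sits flush on the slide. Then prove that it holds: pull the sprung upright handle on the slide back toward the middle of the rail by about 12 mm (12 N; never over 18 mm), hold it there for a moment, and let go, leaving the pin home and the camera and flask undisturbed.

Things in the scene. Friction and masses are not known exactly. Their poses are not given: they have to be found in the camera images.
- bench: fixed slide rail: grey slab 210 x 330 x 12 mm with two aluminium guide bars; origin on the table under its middle hole; y runs along the rail (left end +y), x across it, away from the robot, z up. Three steel index blocks lie end to end down its centre (see rail_mid)
- rail_mid (a point): mouth of the middle index block's hole, 45 mm above the table (under the slide at first). Block tops form one surface (0.3 mm steps); each block has one vertical 15.2 mm hole, two sprung balls in it 27 mm above the table. Left and right hole, on the rail's centre line, are re-clamped by hand: each 58 to 76 mm from this point, listed nowhere; find them by touch or sight
- carriage (a joint): the slide: aluminium plate 203 mm across the rail, 100 mm along it, 46 to 58 mm above the table, with a dark stepped anvil (70 mm wide, top 123 mm above the table) 73 mm behind its pin hole. Value: its pin hole along the bench's y, m, 0 at the middle station; stops at +-0.092, beyond the stations. Friction about 2 N; stays where left
- carriage_hole (a point): centre of the mouth of the slide's vertical 15.2 mm pin hole, on the plate's top, 58 mm above the table; the hole is 12 mm deep, then 1 mm of air, then the index blocks
- pin_grip (a point): centre of the pin's T-bar: 60 mm along the point's x, 14 mm thick (y), 18 mm high; z is the pin's axis, up. Pin home: point 88 mm above the table; tip on an index block: 119 mm; tip on the balls in a hole: about 102 mm. Raised 31 to 44 mm from home, the tip is clear of the blocks yet still in the slide's hole, so the pin can carry the slide along
- pin: the loose steel ball-lock pin, 0.12 kg; origin under its 26 mm wide shoulder, 30 mm below pin_grip. Shank below: 14 mm thick, 44 mm long, round-nosed (7 mm radius), ball groove 31 mm below the shoulder. About 14 N up pulls it off the balls; pushing in takes about 9 N (pin_grip 103 to 98 mm above the table), then the balls draw it down until the shoulder lands
- handle_grip (a point): middle of the grip of the sprung upright handle on the slide, 70 mm in front (bench -x) of its pin hole, 97 mm above the table; paddle 26 mm across (bench x), 12 mm thick (bench y), from 74 to 114 mm above the table
- proof_handle (a joint): travel of the sprung handle on the slide, along the bench's y, m; 0 at rest, + to the bench's +y, stops at +-0.022; spring 1 N per mm, returns by itself
- film_camera: film camera lying on its back, 101 x 157 mm, 47 mm high; origin under its middle. It lies behind the left or the right half of the rail and so marks the end to use. Leave alone
- flask_mid (a point): middle of the clear solvent flask with dark red cap, 84 mm wide, 108 mm high, behind the other half of the rail. Leave alone
There are look-alikes about, which are no part of the job. What is meant by the pin is not brown or turquoise, and is the larger of those in its own colour.

How it is judged:
On the way, in this order (a step that is already met when the one before it is completed fails the run):
1. the pin is pulled up clear of the middle hole (more than 30 mm) (z of pin_grip in the frame of bench above 0.118 m), for 0.1 s.
2. the slide is at the station at the camera's end and the pin is pushed home there (z of pin_grip in the frame of bench below 0.0905 m and horizontal distance between pin_grip and carriage_hole below 0.004 m and angle between pin_grip's own z axis and vertical below 0.12 rad and ((y of film_camera in the frame of bench above 0 m and value of joint carriage above 0.054 m) or (y of film_camera in the frame of bench below 0 m and value of joint carriage below -0.054 m))), for 0.2 s.
3. with the pin home, the sprung handle is pulled back toward the middle by more than 8 mm (z of pin_grip in the frame of bench below 0.0905 m and horizontal distance between pin_grip and carriage_hole below 0.004 m and angle between pin_grip's own z axis and vertical below 0.12 rad and ((y of film_camera in the frame of bench above 0 m and value of joint carriage above 0.054 m and value of joint proof_handle below -0.008 m) or (y of film_camera in the frame of bench below 0 m and value of joint carriage below -0.054 m and value of joint proof_handle above 0.008 m))), for 0.3 s.
At the end, for the whole second after the job is handed in: The slide stands at the station at the film camera's end (pin hole more than 54 mm from the middle), the pin is home in it (T-bar centre under 90.5 mm above the table, within 4 mm of the slide's hole, upright within 0.12 rad) and at rest, and the sprung handle is back within 3 mm of its rest (all of step 2 and value of joint proof_handle between -0.003 and 0.003 m and linear speed of pin below 0.02 m/s); the robot touches nothing.
It fails at once if the handle is pulled more than 18 mm (value of joint proof_handle above 0.018 m or value of joint proof_handle below -0.018 m).
It fails at once if camera or flask moved more than 20 mm (distance of any of film_camera, flask_mid from where it was at the start of the episode above 0.02 m).
It also fails if it takes over 54 s, if anything falls off the work surface, if the arm or the gripper's body presses on something with over 40 N, if the wrist force passes 120 N, or if a joint passes its speed limit or range.

## Working session

There is one attempt and no reset: what is moved stays moved. The work goes in short steps, each a Python script; the robot and the scene stay as the last script left them, time stands still between calls to the robot, and variables do not carry over. Pictures are saved under pics/ and viewed, at most 10 in all, crops included, and the job is handed in when it is done.

```bash
mkdir -p pics; python3 - <<'E'
from cell import *
import cv2
for n in("side","top"):
    c=capture(n); cv2.imwrite(f"pics/{n}0.png",c["frame"]); print(n,c["fx"],c["fy"],c["cx"],c["cy"],c["eye"],c["orientation"])
print(current_time_s(),current_tool_rot(),current_finger_gap())
E
```

```text
side 416.71433184032315 416.71433184032315 279.15482661636406 201.18213141315755 [ 0.40241826 -1.06057512  0.43776355] [[ 0.97122428 -0.10983776  0.21132693]
 [-0.23656871 -0.34228856  0.90932601]
 [-0.02754354 -0.93315283 -0.35842313]]
top 391.231029761437 391.231029761437 276.3159048638688 213.06404072578525 [ 0.4388837  -0.15835225  0.90713502] [[ 0.01923717 -0.98111842  0.19244891]
 [-0.99930395 -0.02502106 -0.02766886]
 [ 0.03196171 -0.19178268 -0.98091684]]
0.1 [[-9.04433277e-01  4.26614415e-01 -7.67304048e-04]
 [ 4.26615104e-01  9.04431921e-01 -1.56617185e-03]
 [ 2.58227866e-05 -1.74384144e-03 -9.99998479e-01]] 0.09165981143715915
```

View pics/top0.png

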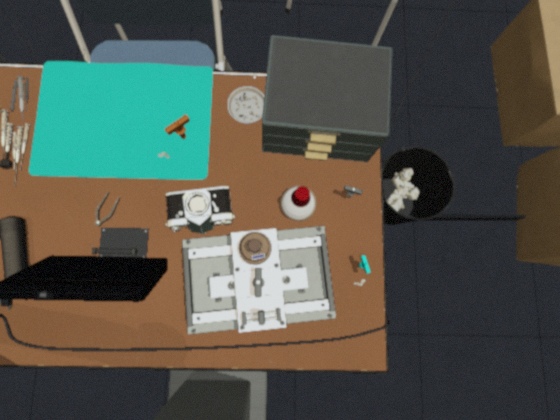

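View pics/side0.png

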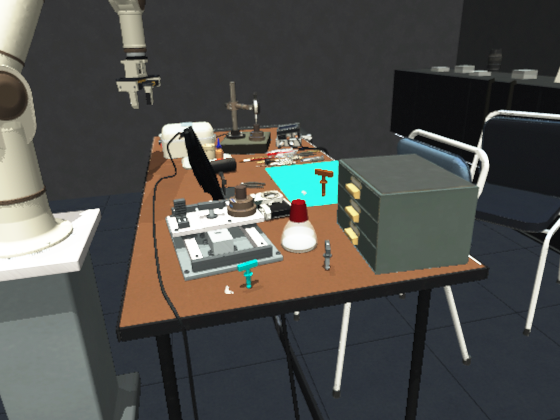

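The top view shows the camera at (198,208), left of the rail middle, so the +y end is the one to use. The flask is at (298,202) and the pin in the slide is near (258,282). A black panel stands left of the rail, with its edge near (165,265). I'll zoom in for detail.

```bash
python3 - <<'E'
import cv2,numpy as np
a=cv2.imread("pics/top0.png")[220:340,175:335]; b=cv2.imread("pics/side0.png")[120:280,150:310]
a=cv2.resize(a,(800,600),interpolation=cv2.INTER_CUBIC)
b=cv2.resize(b,(600,600),interpolation=cv2.INTER_CUBIC)
cv2.imwrite("pics/a.png",a);cv2.imwrite("pics/b.png",b)
E
```

```text
(no output)
```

View pics/a.png

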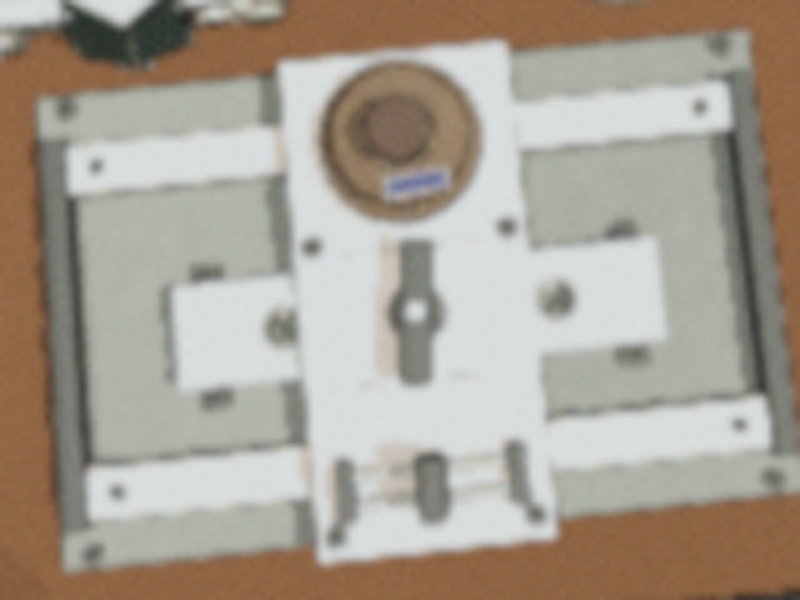

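View pics/b.png

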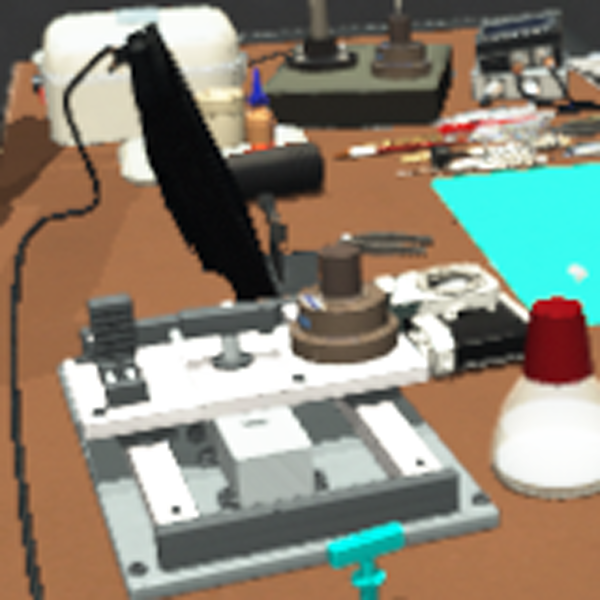

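The crops show:
- **Pin:** the T-bar centre is at crop (416,311), roughly along world x.
- **Handle:** the top is at crop (432,488), between two posts.
- **Holes:** the left one is just visible at crop (281,325), the right one at (556,298).
- **Panel:** a tall black panel stands at the left end.

Next I'll cast rays.

```bash
cat > h.py <<'E'
import cv2,numpy as np
from cell import *
C={}
C["side"]=dict(f=416.71433,cx=279.154827,cy=201.182131,e=np.array([0.40241826,-1.06057512,0.43776355]),R=np.array([[0.97122428,-0.10983776,0.21132693],[-0.23656871,-0.34228856,0.90932601],[-0.02754354,-0.93315283,-0.35842313]]))
C["top"]=dict(f=391.23103,cx=276.315905,cy=213.064041,e=np.array([0.4388837,-0.15835225,0.90713502]),R=np.array([[0.01923717,-0.98111842,0.19244891],[-0.99930395,-0.02502106,-0.02766886],[0.03196171,-0.19178268,-0.98091684]]))
def ray(n,p):
    c=C[n]; d=c["R"]@np.array([(p[0]-c["cx"])/c["f"],(p[1]-c["cy"])/c["f"],1.]); return c["e"],d/np.linalg.norm(d)
def plane(n,p,z):
    e,d=ray(n,p); return e+d*(z-e[2])/d[2]
def tri(pt,ps):
    e1,d1=ray("top",pt);e2,d2=ray("side",ps)
    s=np.linalg.lstsq(np.c_[d1,-d2],e2-e1,rcond=None)[0]; a=e1+s[0]*d1;b=e2+s[1]*d2
    return (a+b)/2,np.linalg.norm(a-b)
def ca(u,v): return ((u+.5)/5-.5+175,(v+.5)/5-.5+220)
def cb(u,v): return ((u+.5)/3.75-.5+150,(v+.5)/3.75-.5+120)
E
python3 - <<'E'
from h import *
np.set_printoptions(precision=4,suppress=True)
P=lambda u,v,z:plane("top",ca(u,v),z)
pl=[P(*p,.058) for p in((278,60),(507,42),(556,540),(318,563))]
print("plate",*pl,"mean",np.mean(pl,0))
sl=[P(*p,.012) for p in((38,98),(750,32),(812,492),(66,572))]; print("slab",*sl,np.mean(sl,0))
for i,(a,b) in enumerate(((0,1),(3,2))):
  d=pl[a]-pl[b]; print("yaw",np.arctan2(-d[0],d[1]))
  d=sl[a]-sl[b]; print("yaw slab",np.arctan2(-d[0],d[1]))
print("bar",P(416,311,.097),"ends",P(417,240,.097),P(415,383,.097))
print("handle",P(432,488,.105),"top",P(432,460,.114))
print("holes L",P(281,325,.045),"R",P(556,298,.045))
print("panel low",tri((167,260),cb(275,295)),"high",tri((164,297),cb(150,25)))
print("side bar end", plane("side",cb(233,345),.088))
for p in((.66,0),(.5,0)): pass
E
```

```text
plate [ 0.5617 -0.0824  0.058 ] [ 0.572  -0.1823  0.058 ] [ 0.3616 -0.2069  0.058 ] [ 0.3508 -0.1078  0.058 ] mean [ 0.4615 -0.1448  0.058 ]
slab [0.5482 0.0303 0.012 ] [ 0.5867 -0.2966  0.012 ] [ 0.3799 -0.3234  0.012 ] [0.3404 0.0046 0.012 ] [ 0.4638 -0.1463  0.012 ]
yaw 0.10349968444668824
yaw slab 0.11730664886109464
yaw 0.10904616664861898
yaw slab 0.11965624640137355
bar [ 0.4542 -0.1462  0.097 ] ends [ 0.4829 -0.1458  0.097 ] [ 0.4255 -0.1466  0.097 ]
handle [ 0.385  -0.1546  0.105 ] top [ 0.3962 -0.1544  0.114 ]
holes L [ 0.448  -0.0873  0.045 ] R [ 0.4619 -0.2061  0.045 ]
panel low (array([0.499 , 0.0582, 0.0249]), np.float64(0.0006993356010331406)) high (array([0.4248, 0.0046, 0.2451]), np.float64(0.0020372993495760753))
side bar end [ 0.4502 -0.1903  0.088 ]
```

The bench yaw is about +0.118, and the left hole is about 59 mm along +y. The panel's top edge leans to about (0.425, 0.005, 0.245), close to where the gripper body would be at the left station. I'll turn the hand about 40° CCW with the pin raised, and push the handle with closed fingers and the hand lengthwise along x. First I'll check reach and move above the pin.

```bash
cat >> h.py <<'E'
def rot(a):
    y=np.array([-np.sin(a),np.cos(a),0]);z=np.array([0,0,-1.]);return np.c_[np.cross(y,z),y,z]
YAW=.117; BX=np.array([np.cos(YAW),np.sin(YAW),0]); BY=np.array([-np.sin(YAW),np.cos(YAW),0])
np.set_printoptions(precision=4,suppress=True)
def st(m=""): print(m,"t%.2f"%current_time_s(),"p",current_position(),"F",current_wrist_force(),"gap %.4f"%current_finger_gap(),"grip %.1f"%current_grip_force())
E
python3 - <<'E'
from h import *
p=np.array([.4542,-.1462,0])
for k in (0,np.pi):
  for nm,q,a in(("pin",p+[0,0,.069],0.01),("left",p+.06*BY+[0,0,.1],.7),("left0",p+.06*BY+[0,0,.07],.7),("hnd",p+.06*BY-.07*BX+[0,0,.093],YAW+np.pi/2),("hi",p+[0,0,.25],0.01)):
    print(nm,k,inverse_kinematics(q,rot(a+k)))
p0=current_position(); movel(p0+[0,0,.2],velocity=.3)
move_ptp(p+[0,0,.30],rot(.01)); st(); print(current_joint_positions())
c=capture("top"); cv2.imwrite("pics/c.png",c["frame"])
movel(p+[0,0,.14],velocity=.2); st()
c=capture("side"); cv2.imwrite("pics/d.png",cv2.resize(c["frame"][60:300,100:340],(600,600)))
E
```

```text
pin 0 [ 0.2733  0.4017 -0.0214  2.1057  0.0141  0.6344  1.823 ]
left 0 [ 0.2924  0.3203 -0.1837  2.1352  0.0901  0.6932  2.3193]
left0 0 [ 0.3265  0.3797 -0.225   2.1494  0.1417  0.6259  2.2727]
hnd 0 [-0.9004  0.6599  1.3641  2.3186 -0.8822  0.8898 -1.9606]
hi 0 [ 0.0684  0.1328  0.2042  1.962  -0.031   1.0497  1.867 ]
pin 3.141592653589793 [-0.1103  0.432   0.4357  2.1183 -0.2968  0.6488 -1.0321]
left 3.141592653589793 [-0.071   0.3186  0.2343  2.1472 -0.1149  0.6872 -0.63  ]
left0 3.141592653589793 [-0.0644  0.3765  0.229   2.1624 -0.1448  0.6166 -0.6033]
hnd 3.141592653589793 [ 0.0325  0.2279  0.1591  2.2963 -0.0615  0.6211  0.3545]
hi 3.141592653589793 [-0.0752  0.1351  0.3621  1.9664 -0.055   1.0495 -1.2495]
 t3.62 p [ 0.4547 -0.1454  0.3   ] F [-0.2538  0.0168  0.4286] gap 0.0914 grip 0.0
[-0.0516  0.0842  0.3255  1.8996 -0.0295  1.1622  1.8668]
 t4.62 p [ 0.455  -0.1464  0.1407] F [-0.611   0.2248  0.5409] gap 0.0922 grip 0.0
```

View pics/d.png

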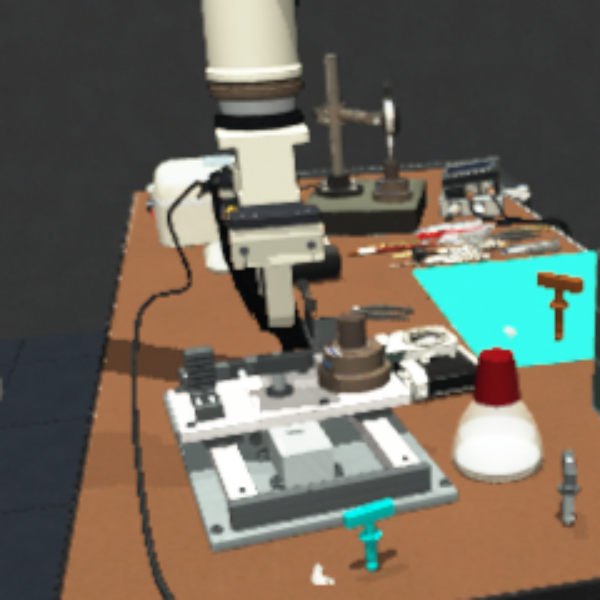

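The hand is lined up over the T-bar at (285,365), which is the larger of the two grey pins. I'll grasp it and pull it up.

```bash
python3 - <<'E'
from h import *
p=np.array([.4542,-.1462,0])
movel(p+[0,0,.069],velocity=.1); st("down")
gripper_close(); st("closed")
q=current_position()
movel(q+[0,0,.012],velocity=.04); st("up12")
movel(q+[0,0,.035],velocity=.06); wait(.3); st("up35")
c=capture("side"); cv2.imwrite("pics/e.png",cv2.resize(c["frame"][160:280,140:300],(800,600)))
E
```

```text
down t5.53 p [ 0.4546 -0.1464  0.0694] F [-0.0321  0.2366 -0.3394] gap 0.0918 grip 0.0
closed t6.71 p [ 0.4542 -0.1463  0.069 ] F [-0.1453  0.5408 -0.1716] gap 0.0139 grip 30.0
up12 t7.16 p [ 0.4545 -0.1465  0.0817] F [-0.857  -0.3687  2.1704] gap 0.0138 grip 30.0
up35 t7.99 p [ 0.454  -0.1463  0.1038] F [ 0.5177 -0.0404 -1.5208] gap 0.0136 grip 30.0
```

View pics/e.png

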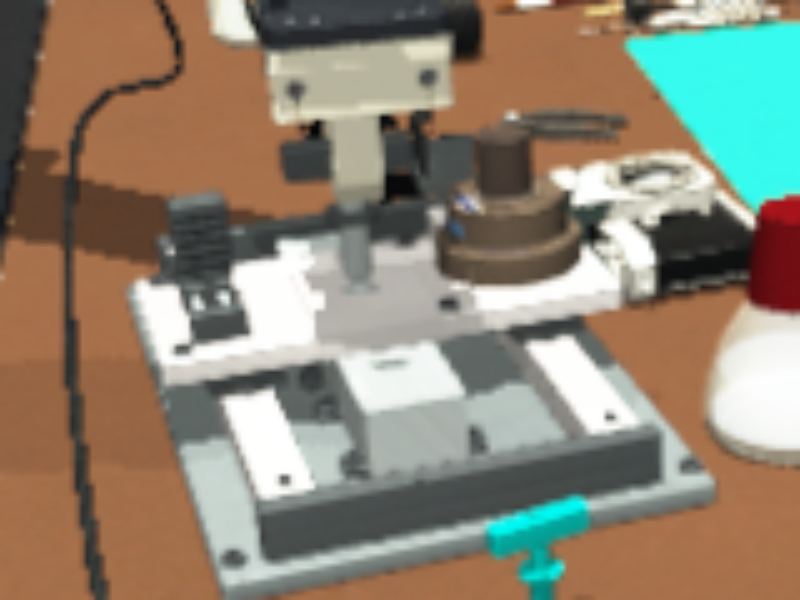

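The pin is up 35 mm with its nose still in the slide. I'll carry the slide left while turning the hand, then probe for the hole.

```bash
cat >> h.py <<'E'
P0=np.array([.4541,-.1463,0])
def bf(): f=current_wrist_force(); return np.array([f@BX,f@BY,f[2]])
def probe(d,z0=.1030,z1=.096,x=0):
    "go to slide value d, lower in 1 mm steps till 5 N or z1; returns z reached and the force"
    movel(P0+d*BY+x*BX+[0,0,z0],velocity=.04); wait(.15); f0=bf()
    z=z0
    while z>z1:
        z-=.001; movel(P0+d*BY+x*BX+[0,0,z],velocity=.02); f=bf()-f0
        if f[2]>5: break
    print("probe d=%.4f z=%.4f act %.4f"%(d,z,current_position()[2]),"dF bench",f); return z,f
E
python3 - <<'E'
from h import *
movel(P0+.059*BY+[0,0,.1035],rot(.7),velocity=.035); st("at left")
probe(.059); st()
E
```

```text
at left t9.88 p [ 0.4471 -0.0877  0.1035] F [-0.0042 -1.1193  0.2658] gap 0.0140 grip 30.0
probe d=0.0590 z=0.0960 act 0.0959 dF bench [-0.3469  0.8607 -0.1296]
 t12.03 p [ 0.4472 -0.0875  0.0959] F [-0.5798 -0.88   -0.5666] gap 0.0135 grip 30.0
```

There's no contact 4 mm below block level, so the tip is in the hole. I'll lower further, watching the force.

```bash
python3 - <<'E'
from h import *
f0=bf(); z=.096; x=y=0.
while z>.0695:
    z-=.0015; movel(P0+(.059+y)*BY+x*BX+[0,0,z],velocity=.03); f=bf()-f0
    print("%.4f act %.4f"%(z,current_position()[2]),f)
    if f[2]>22 or np.hypot(f[0],f[1])>12: print("stop");break
wait(.2); st()
c=capture("side"); cv2.imwrite("pics/f.png",cv2.resize(c["frame"][140:300,120:320],(750,600)))
E
```

```text
0.0945 act 0.0943 [-0.0503  1.9975 -0.767 ]
0.0930 act 0.0927 [-0.0277  2.5275 -1.5369]
0.0915 act 0.0912 [-0.1158  3.5686 -2.2618]
0.0900 act 0.0898 [ 0.7233  3.5601 -1.8924]
0.0885 act 0.0883 [-1.0779  3.6145 -1.1374]
0.0870 act 0.0868 [-0.0134  4.3998 -1.505 ]
0.0855 act 0.0853 [-0.4634  4.5428 -2.0607]
0.0840 act 0.0838 [-1.6716  4.3808 -1.6891]
0.0825 act 0.0824 [-1.4526  5.4911 -1.3372]
0.0810 act 0.0811 [-1.3601  5.6082  2.2282]
0.0795 act 0.0799 [-2.4383  6.509   5.7531]
0.0780 act 0.0785 [-2.689   6.6247  5.7496]
0.0765 act 0.0769 [-2.9403  6.3184  6.0497]
0.0750 act 0.0752 [-2.3187  6.0709  3.342 ]
0.0735 act 0.0732 [-1.1816  6.4831 -3.3176]
0.0720 act 0.0715 [-0.3085  6.5029 -4.068 ]
0.0705 act 0.0699 [-1.0209  5.9372 -3.7772]
0.0690 act 0.0690 [-1.6174  6.2201  0.7603]
 t16.73 p [ 0.447  -0.0873  0.069 ] F [-3.5077  5.6148  2.314 ] gap 0.0138 grip 30.0
```

View pics/f.png

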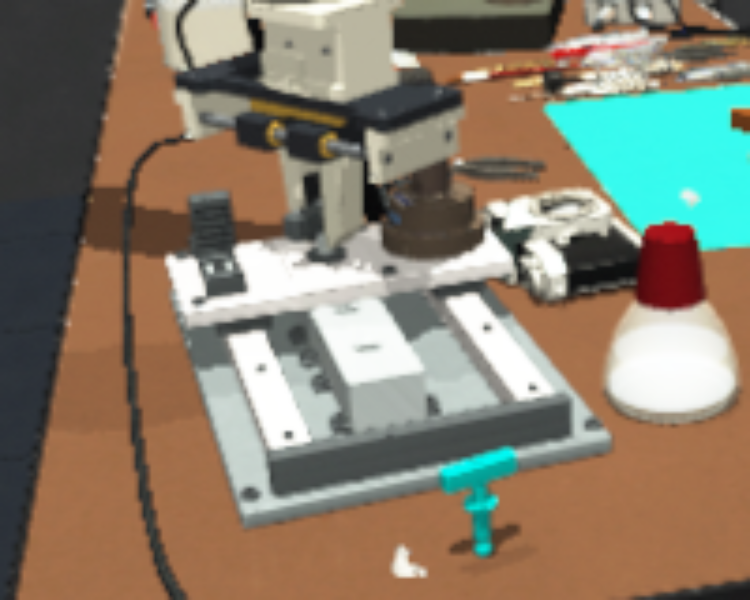

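The force trace shows the balls passing, then drawing the pin down to the shoulder. The picture shows the slide at the left end with the camera and flask untouched. I'll press gently, release, and check.

```bash
python3 - <<'E'
from h import *
q=current_position(); f0=bf()
for dz in(.0005,.001,.0015,.002):
    movel(q-[0,0,dz],velocity=.02); 
    if bf()[2]-f0[2]>8: break
wait(.2); st("pressed"); open_jaws(); st("open")
q=current_position(); movel([q[0],q[1],.30],velocity=.25)
H=P0+.0595*BY-.07*BX
move_ptp(H+.028*BY+[0,0,.25],rot(YAW-np.pi/2)); gripper_close(); st("above handle"); print(current_joint_positions())
for n in("top","side"):
    c=capture(n); cv2.imwrite(f"pics/g{n}.png",c["frame"])
a=cv2.resize(cv2.imread("pics/gside.png")[170:270,140:260],(480,400));b=cv2.resize(cv2.imread("pics/gtop.png")[200:340,150:290],(400,400))
cv2.imwrite("pics/g.png",np.hstack([a[:,:400],b]))
E
```

```text
pressed t17.48 p [ 0.4471 -0.0871  0.0688] F [-5.4095  4.6728 10.0485] gap 0.0140 grip 30.0
open t18.77 p [ 0.447  -0.0873  0.068 ] F [0.3196 0.2882 0.1045] gap 0.0916 grip 0.0
above handle t23.18 p [ 0.3743 -0.0676  0.25  ] F [-0.0206 -0.3393 -0.3142] gap 0.0005 grip 0.0
[-0.0242 -0.0576  0.1275  2.157   0.0085  1.0418  0.2158]
```

View pics/g.png

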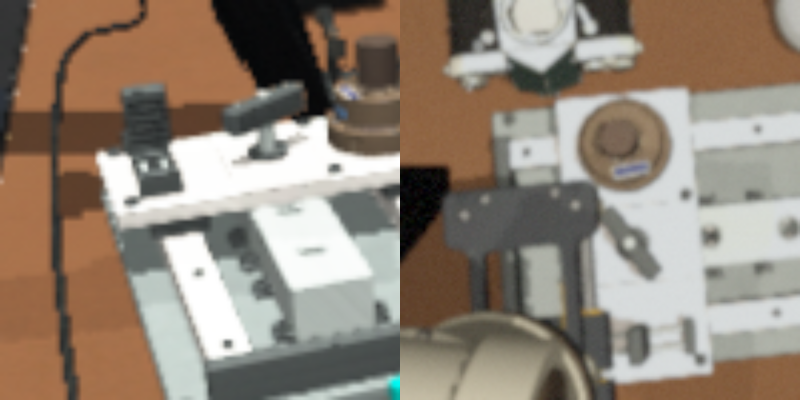

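The pin is home at the left station with its shoulder on the plate, at left crop (265,150). The handle is free, and the hand is on its left side, clear of the panel. I'll lower and pull it toward the middle under force watch.

```bash
python3 - <<'E'
from h import *
H=P0+.0595*BY-.07*BX; z=np.array([0,0,.093])
for zz in(.15,.12,.105,.093):
    movel(H+.028*BY+[0,0,zz],velocity=.12)
    f=bf()
    if abs(f[2])>5 or abs(f[1])>5: print("contact",zz,f);break
else:
    wait(.2); f0=bf(); st("beside"); d=.028; c=None
    while d>-.02:
        d-=.001; movel(H+d*BY+z,velocity=.03); f=(bf()-f0)[1]; a=(current_position()-H)@BY
        if c is None and f>1.5: c=a+.001*f
        if c is not None: print("%.4f act %.4f F %.2f est %.4f"%(d,a,f,c-a))
        if f>11.3 or (c is not None and c-a>.0125): break
    wait(.7); st("held"); print((bf()-f0)[1])
    cc=capture("top"); cv2.imwrite("pics/held.png",cc["frame"])
    movel(H+.028*BY+z,velocity=.05); movel(H+.028*BY+[0,0,.25],velocity=.2); st("away")
    cc=capture("side"); cv2.imwrite("pics/end.png",cv2.resize(cc["frame"][150:290,130:330],(800,560)))
E
```

```text
beside t25.39 p [ 0.3747 -0.0676  0.0935] F [ 0.1894 -0.8503  0.1474] gap 0.0002 grip 0.0
0.0270 act 0.0269 F 1.52 est 0.0015
0.0260 act 0.0259 F 0.22 est 0.0025
0.0250 act 0.0249 F 1.62 est 0.0035
0.0240 act 0.0239 F 1.25 est 0.0045
0.0230 act 0.0229 F 0.47 est 0.0055
0.0220 act 0.0219 F 0.45 est 0.0065
0.0210 act 0.0209 F 0.96 est 0.0075
0.0200 act 0.0199 F 0.76 est 0.0085
0.0190 act 0.0189 F 0.64 est 0.0095
0.0180 act 0.0179 F 0.60 est 0.0105
0.0170 act 0.0170 F 0.69 est 0.0115
0.0160 act 0.0160 F 1.61 est 0.0125
0.0150 act 0.0149 F 0.59 est 0.0135
held t29.34 p [ 0.3759 -0.0805  0.093 ] F [-0.6391 -0.4009 -0.1899] gap 0.0005 grip 0.0
0.5430269862985719
away t30.73 p [ 0.3736 -0.0675  0.2491] F [-0.5543 -0.2537  0.5158] gap 0.0003 grip 0.0
```

View pics/end.png

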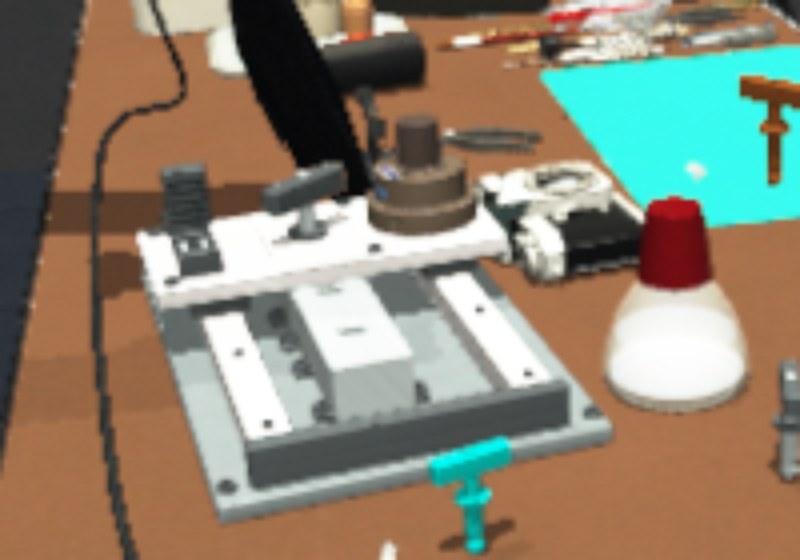

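Force noise of 1.5 N gave a false contact and the handle was never touched. The picture shows the pin home and everything else in place. I'll repeat with a robust threshold.

```bash
python3 - <<'E'
from h import *
H=P0+.0595*BY-.07*BX; z=np.array([0,0,.093])
movel(H+.022*BY+[0,0,.12],velocity=.2); movel(H+.022*BY+z,velocity=.1)
wait(.1); f0=bf(); d=.017; movel(H+d*BY+z,velocity=.05); f=0
while d>-.003:
    d-=.001; movel(H+d*BY+z,velocity=.03); f=(bf()-f0)[1]; a=(current_position()-H)@BY
    print("%.4f act %.4f F %.2f"%(d,a,f))
    if f>11.3: break
wait(.6); st("held"); print((bf()-f0)[1])
cc=capture("top"); cv2.imwrite("pics/held.png",cv2.resize(cc["frame"][220:340,150:290],(700,600)))
if f>8:
    movel(H+.022*BY+z,velocity=.05); movel(H+.022*BY+[0,0,.25],velocity=.2); st("away")
    cc=capture("side"); cv2.imwrite("pics/end2.png",cv2.resize(cc["frame"][150:290,130:330],(800,560)))
E
```

```text
0.0160 act 0.0160 F 0.07
0.0150 act 0.0150 F 0.02
0.0140 act 0.0141 F 0.46
0.0130 act 0.0132 F 1.10
0.0120 act 0.0122 F 3.93
0.0110 act 0.0112 F 3.25
0.0100 act 0.0102 F 3.70
0.0090 act 0.0093 F 5.35
0.0080 act 0.0085 F 6.53
0.0070 act 0.0077 F 6.47
0.0060 act 0.0069 F 6.85
0.0050 act 0.0061 F 8.44
0.0040 act 0.0053 F 8.39
0.0030 act 0.0045 F 10.21
0.0020 act 0.0037 F 10.12
0.0010 act 0.0030 F 11.52
held t36.95 p [ 0.3773 -0.0924  0.093 ] F [-1.5263 10.8619  2.4075] gap 0.0006 grip 5.6
10.697250194651977
away t38.50 p [ 0.3743 -0.0736  0.2491] F [ 0.1477  0.3346 -0.1802] gap 0.0005 grip 0.0
```

View pics/end2.png

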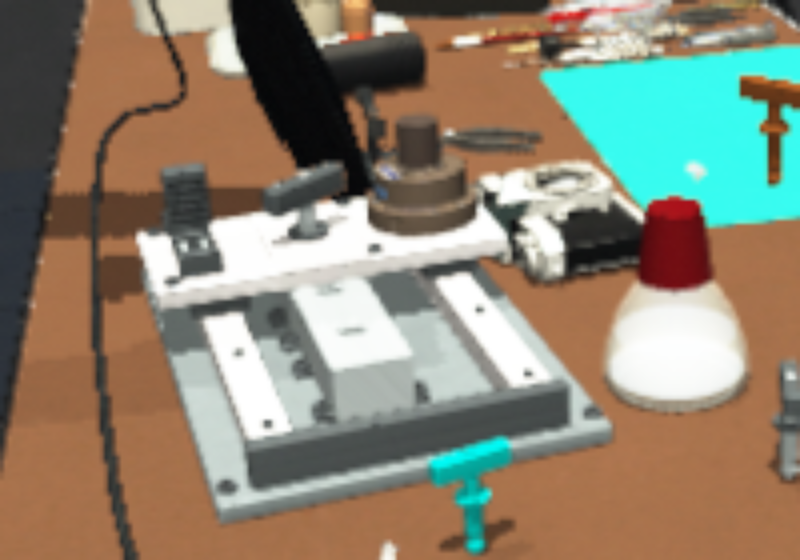

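The pin is still home at (308,230), the handle is back at rest at (185,200), and the camera and flask are unmoved. The handle was held at about 10.7 N, so about 11 mm, for 0.6 s. I'll hand it in.

```bash
python3 -c "
from cell import *
print(close_job(),current_time_s())"
```

```text
the job is handed in; nothing more can be done
the job is handed in; nothing more can be done
```

I handed the job in with the pin home in the left station (the camera's end); the handle was held for 0.6 s at about 10.7 N (about 11 mm by its spring rate) and let go, and the last picture shows the camera and flask where they were; the hand-in returned no verdict.

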